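# Twist a jammed handle off its spindle

### The arm

A 7-joint arm with a two-finger parallel gripper is mounted at the origin on a cart in front of the work surface, level with it; the furniture and walls round the work are solid. World frame = base frame: x ahead of the robot, y to its left, z up, the work surface at z = 0. Lengths are in m, angles in rad, forces in N, time in s.
With the tool pointing down it reaches from about 0.4 to 0.85 m from the base axis. Payload 4.5 kg.
Tool frame: the origin (TCP) lies between the finger pads; the fingertips stand 19 mm ahead of it and the grasp point (between the pads) is the TCP (bot.nose_length is the distance from the TCP to the fingertips, in m); z points along the fingers, y is the line along which they close (so a half turn about z gives the same grasp; the last joint's range is limited). The gripper opens to 85 mm and grips with 20 to 120 N. Pads are 22 mm wide; open, the fingers measure 114 mm over their backs; the gripper's body (76 mm by 85 mm) begins 54 mm behind the grasp point. The pads swing forward as they close: fully open they stand 13 mm farther back than shut.
Start: joints at [1.261, 0.689, -0.195, 1.565, 0.157, 0.902, -0.215], TCP at [0.211, -0.588, 0.25] pointing down, gripper open.
Joint ranges: [-3.01, 3.01], [-0.46, 2.08], [-1.47, 1.51], [0.13, 2.56], [-1, 4.14], [0.04, 2.09], [-2.66, 2.66]. Speed limits (rad/s): [2.57, 2.57, 3.14, 3.14, 3.14, 3.14, 3.14].

### API

Orientations are given as [roll, pitch, yaw] about the fixed x, y, z axes, in that order (R = Rz(yaw) Ry(pitch) Rx(roll)).
In Python, from workcell import get_obs, eyes, workorder, bot gives the robot as it stands.
- The arm moves only by the tool arm_command, never from a script. Its argument "rows" is one flat list of numbers, 7 for each row, row after row: the opening, from 0 (shut) to 1 (fully open), then the shift along the tool's x, y, z in m, then the turn, a rotation vector about the tool's x, y, z in rad. In form: [hand, x, y, z, rx, ry, rz, hand, x, y, z, rx, ry, rz, ...]. A call has 1 to 20 rows; each row is the pose to reach, as a shift and turn from the pose commanded when the call began, along the tool's axes at that moment; what a row does not reach only later rows make up. A row lasts 1/10 s, in which the tool goes at most 50 mm and 8.59 degrees, less where a joint would pass 70% of its speed; a pose out of reach is approached as far as the arm can. A call with a gripper value outside its range is refused whole. The fingers move at their own pace and stop on an object; "squeeze" is the grip in N (left out, the last holds). Time passes only in rows, so rows that repeat a pose let the fingers close. It gives the time, the measured TCP pose, the force, the opening and the grip force at its end, in the units of the state.
- get_obs(): the state, without advancing time (a new reading comes with each control period).
- eyes.snapshot(name): name is "scene" or "top" or "wrist"; returns the picture (400x640x3 uint8, red, green, blue); there is no depth.
- eyes.camera_model(name): a dict with "vertical_fov" (degrees; the focal length in pixels is half the picture's height over the tangent of half this angle, whatever the lens; pixels are square), "cx", "cy" (the principal point, pixels), "R" (3x3) and "t" (3): a world point X has camera coordinates R X + t; the wrist camera has in their place "tool_from_camera" (4x4, takes a point from camera to tool coordinates, whose origin is the TCP and whose axes are the flange's). Camera axes: x right, y down, z forward; pixel columns grow to the right and rows downward; lengths in m; the calibration is good to about 2 mm. A picture is of the moment at which its call begins: read the wrist's pose just before it. camera_model takes no time and is no camera call.
- workorder.sign_off(): hands the job in; it is judged then, once.
The state is a dict: "time": time; "joint_pos": joint angles; "qd": joint speeds; "effort": joint torques, N m; "ee_pos": TCP position; "orientation": TCP orientation; "wrist_force": force on the tool from outside, world axes, zero at the start; "moment": the same for the moment, N m; "gripper_width": finger opening in m; "grip_force": force on a finger pad.
Only numpy, scipy, OpenCV 4.12 (cv2) and the standard library are available. Lean on these libraries where they do the work, as an engineer would, in place of code of your own. Each camera call takes 0.05 s, during which the arm holds its last target. There are 200 camera calls.

### The job

The long eight-sided wooden handle is jammed on one of the two spindles of the grey mandrel block: work it off by twisting it back and forth, about 30 degrees to each side, while easing it up only 2 or 3 mm with each twist until it is free. Pulling it straight up while it is jammed only lifts the heavy block off its plate; the block must stay down. Then stand the handle, ferrule end down, in the square wooden pot, and leave the short round file handle on its own spindle.

Things in the scene. Friction and masses are not known exactly. Their poses are not given: they have to be found in the camera images.
- handle: Handle to take: upright eight-sided pale wood, 23 mm (x) by 19 mm (y) across flats, 118 mm long, on a black ferrule 26 mm across, 22 mm high; 140 mm in all, 85 g. Origin: centre of the ferrule's lower end, z up along it. Starts fully home on either spindle, its x along the block's x. Held by springs for the first 13 mm of lift, by 25 to 35 N if pulled straight, about 10 N if lifted 2.5 mm per 60 degrees of twist.
- file_handle: The other handle, to be left alone: short round bulging file handle of pale wood on a brass ferrule, 33 mm in diameter, 90 mm tall, upright on the other spindle, 90 mm away. Origin: centre of the ferrule's lower end, z up.
- block_seat (a point): Grey mandrel block, 72 mm (x) by 140 mm (y), top 48 mm above the table, 1.4 kg, on a fixed plate: it can be lifted but not slid or turned. Two upright spindles 45 mm from its middle to either side along its y; handles sit on collars 54 mm above the table, spindles rise 18 mm above these. The point is midway between the spindles at that 54 mm seat height, axes those of the block.
- pot: Square wooden pot fixed to the bench, open on top: outside 60 x 60 mm, 80 mm high, inside 46 x 46 mm, inner floor 7 mm above the table (foot 72 x 72 mm). Origin: centre of its underside on the table; x and y along its sides.
Not all that is in view belongs to the job. Leave any purple or red look-alike of the handle alone.

How it is judged:
On the way, in this order (a step that is already met when the one before it is completed fails the run):
1. the handle is twisted at least 11 degrees to one side while still on its spindle (angle between the x axis of handle and the x axis of block_seat, either way round above 0.2 rad and z of handle in the frame of block_seat below 0.012 m).
2. it is twisted back to within 7 degrees of its first direction (or through it) while still on its spindle (angle between the x axis of handle and the x axis of block_seat, either way round below 0.12 rad and z of handle in the frame of block_seat below 0.017 m).
3. the handle is lifted clear of the spindle (z of handle in the frame of block_seat above 0.025 m), for 0.1 s.
At the end, for the whole second after the job is handed in: The long handle stands at rest in the pot, ferrule down: lower end within 18 mm of the pot's middle along each side and under 25 mm above the table, lean under 25 degrees. The file handle sits upright on its spindle (lower end within 55 mm of the block's mid point); block down within 3 mm (x of handle in the frame of pot between -0.018 and 0.018 m and y of handle in the frame of pot between -0.018 and 0.018 m and z of handle in the frame of pot below 0.025 m and angle between handle's own z axis and vertical below 0.45 rad and linear speed of handle below 0.03 m/s and distance between file_handle and block_seat below 0.055 m and angle between file_handle's own z axis and vertical below 0.2 rad and height (world z) of block_seat below 0.057 m); the robot touches nothing.
It fails at once if the block is lifted more than 6 mm off its plate (height (world z) of block_seat above 0.06 m).
It fails at once if the file handle is moved more than 20 mm (distance of file_handle from where it was at the start of the episode above 0.02 m).
It also fails if it takes over 54 s, if anything falls off the work surface, if the arm or the gripper's body presses on something with over 40 N, if the wrist force passes 120 N, or if a joint passes its speed limit or range.

## Working session

There is one attempt and no reset: what is moved stays moved. The work goes in short steps, Python scripts to look and compute and a tool call to move; the robot and the scene stay as the last step left them, time stands still between calls to the robot, and variables do not carry over. Pictures are saved under pics/ and viewed, at most 10 in all, crops included, and the job is handed in when it is done.

Besides the shell and the picture viewer there is one more tool, called after "Call:" by a JSON object that holds its "op" and its "data". arm_command: Moves the arm, as the interface text tells. Its arguments: {"type":"object","properties":{"rows":{"type":"array","items":{"type":"number"}},"squeeze":{"type":"number"}},"required":["rows"]}

```bash
mkdir -p pics; ls
python3 - <<'E'
from workcell import get_obs, eyes, workorder, bot
import cv2, numpy as np
o=get_obs(); print({k:np.round(v,3) for k,v in o.items()})
ims=[]
for n in ("scene","top"):
    im=eyes.snapshot(n)[:,:,::-1]; cv2.imwrite(f"pics/{n}0.png",im)
    m=eyes.camera_model(n); print(n,m['vertical_fov'],m['cx'],m['cy'],np.round(m['R'],3).tolist(),np.round(m['t'],3)); print("cam pos",-np.array(m['R']).T@m['t'])
E
```

```text
pics
{'time': np.float64(0.0), 'joint_pos': array([ 1.261,  0.69 , -0.194,  1.566,  0.157,  0.902, -0.215]), 'qd': array([-0.001,  0.   , -0.001,  0.   ,  0.   , -0.001, -0.001]), 'effort': array([-0.0000e+00, -5.3961e+01, -1.2660e+00, -1.5854e+01,  9.0000e-03,
        9.0000e-03, -0.0000e+00]), 'ee_pos': array([ 0.21 , -0.588,  0.249]), 'orientation': array([-3.14 ,  0.   ,  0.344]), 'wrist_force': array([-0.069,  0.018, -0.225]), 'moment': array([ 0.014,  0.01 , -0.004]), 'grip_force': np.float64(0.0), 'gripper_width': np.float64(0.085)}
scene 51.50597657953843 317.1688447030082 200.62492471346033 [[0.773, -0.634, -0.006], [-0.457, -0.551, -0.698], [0.439, 0.542, -0.716]] [-0.362  0.312  0.632]
cam pos [ 0.14521384 -0.40018793  0.66882674]
top 42.278514307313515 315.2149509179993 192.57724637025603 [[-0.003, -1.0, -0.031], [-0.989, 0.008, -0.145], [0.145, 0.03, -0.989]] [0.081 0.546 0.94 ]
cam pos [0.40360699 0.04832167 1.01176894]
```

View pics/scene0.png

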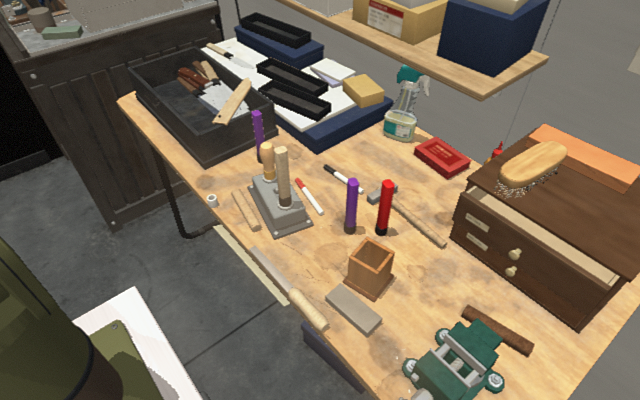

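View pics/top0.png

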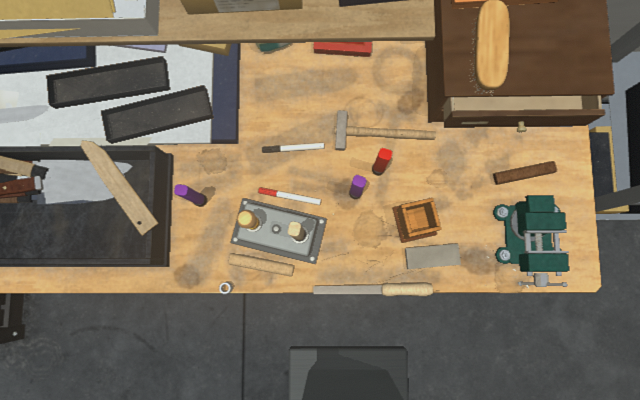

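The scene shows the tall pale handle at scene (283,178) / top (298,230), on the right spindle in the top view. The short file handle is at scene (268,160) / top (248,220), and the pot is at scene (370,265) / top (417,220). 

Things that could be mistaken for the handle:
- purple at scene (258,135) and (351,205)
- red at scene (385,207)
- loose stick at scene (245,210)
- file on the bench at scene (300,300)

I choose the tall eight-sided pale one with the black ferrule, at scene (283,178), and will check it in a crop.

Run:
```python
import cv2, numpy as np
t=cv2.imread("pics/top0.png"); s=cv2.imread("pics/scene0.png")
a=cv2.resize(t[185:275,225:335],None,fx=5,fy=5,interpolation=cv2.INTER_CUBIC)[:450]
b=cv2.resize(s[135:240,245:315],(300,450),interpolation=cv2.INTER_CUBIC)
c=cv2.resize(t[190:250,385:450],(250,230),interpolation=cv2.INTER_CUBIC)
print(a.shape,b.shape)
cv2.imwrite("pics/crop0.png",np.hstack([a[:, :500],b]))
cv2.imwrite("pics/crop1.png",cv2.resize(t[190:250,380:455],None,fx=8,fy=8,interpolation=cv2.INTER_CUBIC))
```

```text
(450, 550, 3) (450, 300, 3)
```

View pics/crop0.png

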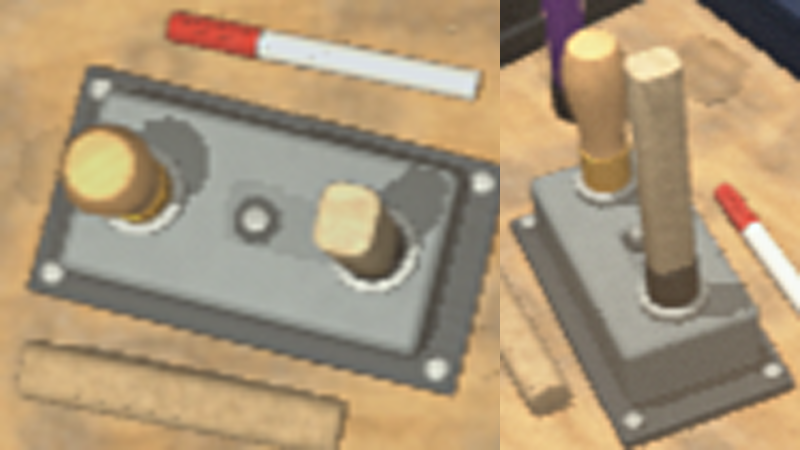

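View pics/crop1.png

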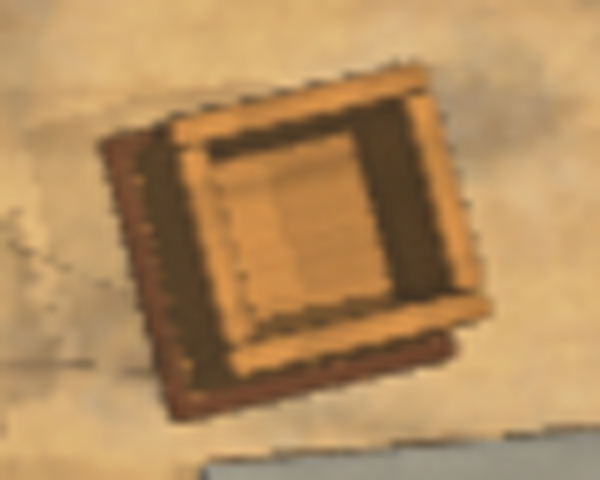

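The crops confirm the choice: an eight-sided pale handle with a dark ferrule, its top at top-view px (294.4,228.6) and scene px (281,149.5). The brass-ferruled file handle is next to it. The pot rim's outer corners in the crop are (172,125), (425,65), (490,310) and (235,375).

```bash
cat > h.py <<'E'
import numpy as np
from workcell import get_obs, eyes, workorder, bot
from scipy.spatial.transform import Rotation as Ro
def ray(n,p):
    m=eyes.camera_model(n); R=np.array(m['R']); f=200/np.tan(np.radians(m['vertical_fov'])/2)
    return -R.T@m['t'], R.T@np.array([(p[0]-m['cx'])/f,(p[1]-m['cy'])/f,1])
def onz(n,p,z):
    c,d=ray(n,p); return c+d*(z-c[2])/d[2]
def tri(p,q):
    (a,u),(b,v)=ray("top",p),ray("scene",q)
    s=np.linalg.lstsq(np.c_[u,-v],b-a,rcond=None)[0]; A=a+u*s[0];B=b+v*s[1]
    return (A+B)/2,np.linalg.norm(A-B)
def rel(goal,yaw):  # tool shift from present pose to goal, and turn about tool z
    o=get_obs(); R=Ro.from_euler('xyz',o['orientation']); 
    return R.inv().apply(np.array(goal)-o['ee_pos']), (R.inv()*Ro.from_euler('xyz',[np.pi,0,yaw])).as_rotvec()
E
python3 - <<'E'
from h import *
np.set_printoptions(precision=4,suppress=True)
T=lambda x,y:(225+x/5,185+y/5)
S=lambda x,y:(245+(x-500)/4.286,135+y/4.286)
print("handle top",onz("top",T(347,218),.194),tri(T(347,218),S(655,62)), onz("scene",S(655,62),.194))
print("handle collar",onz("top",T(374,252),.054),onz("scene",S(674,300),.054))
print("file collar",onz("top",T(139,200),.054),onz("scene",S(606,185),.054))
print("bolt",onz("top",T(256,220),.054))
scr=np.array([onz("top",T(*p),.006)[:2] for p in [(100,88),(483,182),(436,370),(50,272)]]);print("screws",scr,scr.mean(0))
d=scr[1]-scr[0]+scr[2]-scr[3]; print("block y dir deg",np.degrees(np.arctan2(d[1],d[0])))
blk=np.array([onz("top",T(*p),.048)[:2] for p in [(107,93),(462,172),(415,355),(62,275)]]);print("blk",blk.mean(0),[np.linalg.norm(blk[i]-blk[(i+1)%4]) for i in range(4)])
d=blk[1]-blk[0]+blk[2]-blk[3]; print(np.degrees(np.arctan2(d[1],d[0])))
pot=np.array([onz("top",(380+x/8,190+y/8),.08)[:2] for x,y in [(172,125),(425,65),(490,310),(235,375)]]);print("pot",pot,pot.mean(0),[np.linalg.norm(pot[i]-pot[(i+1)%4]) for i in range(4)])
d=pot[1]-pot[0]+pot[2]-pot[3]; print(np.degrees(np.arctan2(d[1],d[0])))
for n,q in [("purple",(357,183)),("red",(384,155))]: print(n,onz("top",q,.14))
E
```

```text
handle top [0.4664 0.1067 0.194 ] (array([0.4686, 0.1057, 0.1908]), np.float64(0.004447546142789071)) [0.4684 0.1013 0.194 ]
handle collar [0.4645 0.1066 0.054 ] [0.4645 0.0967 0.054 ]
file collar [0.4844 0.1943 0.054 ] [0.4859 0.1843 0.054 ]
bolt [0.4767 0.1505 0.054 ]
screws [[0.5327 0.2176]
 [0.4946 0.067 ]
 [0.422  0.0855]
 [0.4605 0.2361]] [0.4774 0.1516]
block y dir deg -104.25921363425502
blk [0.4759 0.1493] [np.float64(0.13732888742349106), np.float64(0.07013337243377625), np.float64(0.13536728439106155), np.float64(0.07019084811581655)]
-102.91479876621872
pot [[ 0.5156 -0.0788]
 [ 0.5288 -0.136 ]
 [ 0.4734 -0.1484]
 [ 0.4592 -0.0913]] [ 0.4943 -0.1136] [np.float64(0.05871951873508464), np.float64(0.05677680247740125), np.float64(0.05891387400603641), np.float64(0.057744479666032196)]
-76.50823665292104
purple [0.5478 0.0038 0.14  ]
red [ 0.596  -0.0431  0.14  ]
```

Run:
```python
from h import *
np.set_printoptions(precision=4,suppress=True)
print(rel([.45,-.25,.28],np.radians(-13.5)),rel([.466,.107,.28],np.radians(-13.5)))
print(np.array(eyes.camera_model("wrist")["tool_from_camera"]),eyes.camera_model("wrist")["vertical_fov"])
```

```text
(array([ 0.3395, -0.2374, -0.0301]), array([-0.0017,  0.0006,  0.5794])) (array([ 0.4749, -0.5681, -0.0295]), array([-0.0017,  0.0006,  0.5794]))
[[-0.0006 -0.9499 -0.3127  0.0802]
 [ 1.     -0.0004 -0.0007 -0.001 ]
 [ 0.0005 -0.3127  0.9499 -0.1235]
 [ 0.      0.      0.      1.    ]] 61.02451656060984
```

Call:
{"op": "arm_command", "data": {"rows": [1, 0.34, -0.237, -0.03, 0, 0, 0.579, 1, 0.34, -0.237, -0.03, 0, 0, 0.579, 1, 0.34, -0.237, -0.03, 0, 0, 0.579, 1, 0.34, -0.237, -0.03, 0, 0, 0.579, 1, 0.34, -0.237, -0.03, 0, 0, 0.579, 1, 0.34, -0.237, -0.03, 0, 0, 0.579, 1, 0.34, -0.237, -0.03, 0, 0, 0.579, 1, 0.34, -0.237, -0.03, 0, 0, 0.579, 1, 0.34, -0.237, -0.03, 0, 0, 0.579, 1, 0.475, -0.568, -0.03, 0, 0, 0.579, 1, 0.475, -0.568, -0.03, 0, 0, 0.579, 1, 0.475, -0.568, -0.03, 0, 0, 0.579, 1, 0.475, -0.568, -0.03, 0, 0, 0.579, 1, 0.475, -0.568, -0.03, 0, 0, 0.579, 1, 0.475, -0.568, -0.03, 0, 0, 0.579, 1, 0.475, -0.568, -0.03, 0, 0, 0.579, 1, 0.475, -0.568, -0.03, 0, 0, 0.579, 1, 0.475, -0.568, -0.03, 0, 0, 0.579, 1, 0.475, -0.568, -0.03, 0, 0, 0.579]}}

```text
time: 2.0
ee_pos: [0.4662, 0.1049, 0.28]
orientation: [3.14, 0.0, -0.237]
wrist_force: [0.0, -0.4, -0.5]
gripper_width: 0.0856
grip_force: 0.0
```

Run:
```python
from h import *
import cv2
o=get_obs(); print(o['time'],o['ee_pos'],o['orientation'],o['joint_pos'])
im=eyes.snapshot("wrist"); cv2.imwrite("pics/w1.png",im[:,:,::-1])
m=eyes.camera_model("wrist");T=np.array(m['tool_from_camera']);f=200/np.tan(np.radians(m['vertical_fov'])/2)
R=Ro.from_euler('xyz',o['orientation'])
for n,p in [("htop",[.4664,.1067,.194]),("collar",[.466,.1067,.054]),("file",[.487,.194,.144]),("block",[.4765,.1505,.048])]:
    c=np.linalg.inv(T)@np.r_[R.inv().apply(np.array(p)-o['ee_pos']),1]; print(n,m['cx']+f*c[0]/c[2],m['cy']+f*c[1]/c[2])
```

```text
2.0 [0.46616883 0.10489374 0.28004711] [ 3.13998683e+00  4.40098328e-04 -2.36698491e-01] [-0.3332104   0.45542448  0.02183727  1.96360001 -0.01278205  0.72391781
 -2.11150504]
htop 310.76908292412253 217.75705379726446
collar 311.2736776728206 170.65601417365465
file 198.86904948050477 196.10801460926433
block 269.1484764640844 169.48849286299983
```

View pics/w1.png

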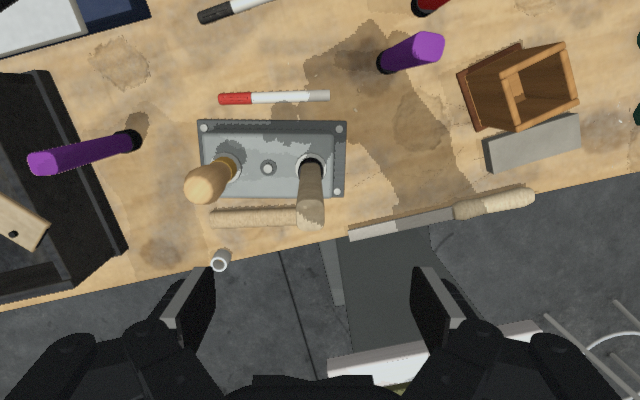

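The wrist view shows the handle's top end at about (311,220) and the collar at (310,166). The block bolt is at (268,168). These match the predictions (311,218), (311,171) and (269,169), and the block is square to the tool. Joint 7 is near its limit at -2.11, so I'll make a half turn to the equivalent grasp before going down.

Call:
{"op": "arm_command", "data": {"rows": [1, 0, -0.002, 0, 0, 0, 1.5, 1, 0, -0.002, 0, 0, 0, 1.5, 1, 0, -0.002, 0, 0, 0, 1.5, 1, 0, -0.002, 0, 0, 0, 1.5, 1, 0, -0.002, 0, 0, 0, 1.5, 1, 0, -0.002, 0, 0, 0, 1.5, 1, 0, -0.002, 0, 0, 0, 1.5, 1, 0, -0.002, 0, 0, 0, 1.5, 1, 0, -0.002, 0, 0, 0, 1.5, 1, 0, -0.002, 0, 0, 0, 1.5, 1, 0, -0.002, 0, 0, 0, 3.14, 1, 0, -0.002, 0, 0, 0, 3.14, 1, 0, -0.002, 0, 0, 0, 3.14, 1, 0, -0.002, 0, 0, 0, 3.14, 1, 0, -0.002, 0, 0, 0, 3.14, 1, 0, -0.002, 0, 0, 0, 3.14, 1, 0, -0.002, 0, 0, 0, 3.14, 1, 0, -0.002, 0, 0, 0, 3.14, 1, 0, -0.002, 0, 0, 0, 3.14, 1, 0, -0.002, 0, 0, 0, 3.14]}}

```text
time: 4.05
ee_pos: [0.3302, -0.0508, 0.2577]
orientation: [2.944, 0.051, -2.726]
wrist_force: [-0.6, -0.7, -0.4]
gripper_width: 0.0854
grip_force: 0.0
```

Call:
{"op": "arm_command", "data": {"rows": [1, 0, 0, 0, 0, 0, 0.14, 1, 0, 0, 0, 0, 0, 0.14, 1, 0, 0, 0, 0, 0, 0.14]}}

```text
time: 4.35
ee_pos: [0.3114, -0.0673, 0.2503]
orientation: [2.921, 0.033, -2.842]
wrist_force: [-0.4, 0.2, -0.4]
gripper_width: 0.0854
grip_force: 0.0
```

Run:
```python
from h import *
o=get_obs(); print(o['ee_pos'],o['orientation'],o['joint_pos'])
print(rel([.466,.1067,.160],np.pi-np.radians(13.5)))
```

```text
[ 0.31142409 -0.0672968   0.25028127] [ 2.92101088  0.03346285 -2.84188701] [-0.43436154  0.88062789  1.51002203  2.37524603 -0.99976267  1.26682736
 -2.65376235]
(array([-0.19592414,  0.09648222,  0.12093063]), array([ 0.22421713, -0.02651195,  0.53677236]))
```

The turn went the wrong way: tool rz+ drives joint 7 negative, and the arm ran against its limits. I'll unwind in small steps.

Run:
```python
from h import *
np.set_printoptions(precision=4,suppress=True)
for y in (-120,-75,-13.5): print(y,rel([.44,.03,.30],np.radians(y)))
print(rel([.466,.1067,.28],np.radians(-75)))
```

```text
-120 (array([-0.1531,  0.0634, -0.0315]), array([ 0.1977,  0.1142, -0.7406]))
-75 (array([-0.1531,  0.0634, -0.0315]), array([ 0.1499,  0.1954, -1.5223]))
-13.5 (array([-0.1531,  0.0634, -0.0315]), array([ 0.0353,  0.2987, -2.5886]))
(array([-0.1999,  0.1227,  0.0039]), array([ 0.1499,  0.1954, -1.5223]))
```

Call:
{"op": "arm_command", "data": {"rows": [1, -0.153, 0.063, -0.031, 0.198, 0.114, -0.741, 1, -0.153, 0.063, -0.031, 0.198, 0.114, -0.741, 1, -0.153, 0.063, -0.031, 0.198, 0.114, -0.741, 1, -0.153, 0.063, -0.031, 0.198, 0.114, -0.741, 1, -0.153, 0.063, -0.031, 0.198, 0.114, -0.741, 1, -0.153, 0.063, -0.031, 0.198, 0.114, -0.741, 1, -0.153, 0.063, -0.031, 0.15, 0.195, -1.522, 1, -0.153, 0.063, -0.031, 0.15, 0.195, -1.522, 1, -0.153, 0.063, -0.031, 0.15, 0.195, -1.522, 1, -0.153, 0.063, -0.031, 0.15, 0.195, -1.522, 1, -0.153, 0.063, -0.031, 0.15, 0.195, -1.522, 1, -0.153, 0.063, -0.031, 0.15, 0.195, -1.522]}}

```text
time: 5.55
ee_pos: [0.4392, 0.0308, 0.2993]
orientation: [3.141, 0.002, -1.306]
wrist_force: [0.2, 0.4, 0.0]
gripper_width: 0.0851
grip_force: 0.0
```

Run:
```python
from h import *
np.set_printoptions(precision=4,suppress=True)
o=get_obs(); print(o['ee_pos'],o['orientation'],o['joint_pos'])
for y in (-45,-13.5,45,76.5): print(y,rel([.44,.03,.30],np.radians(y)))
```

```text
[0.4392 0.0308 0.2993] [ 3.1413  0.0022 -1.3061] [-0.8791  0.7165  1.3052  2.0619 -0.8274  1.0404 -2.0272]
-45 (array([ 0.001 , -0.0006, -0.0007]), array([-0.0003,  0.0022, -0.5207]))
-13.5 (array([ 0.001 , -0.0006, -0.0007]), array([-0.0009,  0.0021, -1.0705]))
45 (array([ 0.001 , -0.0006, -0.0007]), array([-0.0021,  0.0016, -2.0915]))
76.5 (array([ 0.001 , -0.0006, -0.0007]), array([-0.0028,  0.0011, -2.6413]))
```

Call:
{"op": "arm_command", "data": {"rows": [1, 0, 0, 0, 0, 0, -1.07, 1, 0, 0, 0, 0, 0, -1.07, 1, 0, 0, 0, 0, 0, -1.07, 1, 0, 0, 0, 0, 0, -1.07, 1, 0, 0, 0, 0, 0, -1.07, 1, 0, 0, 0, 0, 0, -1.07, 1, 0, 0, 0, 0, 0, -1.07, 1, 0, 0, 0, 0, 0, -2.09, 1, 0, 0, 0, 0, 0, -2.09, 1, 0, 0, 0, 0, 0, -2.09, 1, 0, 0, 0, 0, 0, -2.09, 1, 0, 0, 0, 0, 0, -2.09, 1, 0, 0, 0, 0, 0, -2.09, 1, 0, 0, 0, 0, 0, -2.09, 1, 0, 0, 0, 0, 0, -2.09]}}

```text
time: 7.05
ee_pos: [0.4391, 0.0304, 0.299]
orientation: [-3.14, 0.001, 0.781]
wrist_force: [0.8, -0.2, -0.2]
gripper_width: 0.0855
grip_force: 0.0
```

Run:
```python
from h import *
np.set_printoptions(precision=4,suppress=True)
o=get_obs(); print(o['ee_pos'],o['orientation'],o['joint_pos'])
for y in (76.5,120,166.5): print(y,rel([.466,.1067,.28],np.radians(y)))
```

```text
[0.4391 0.0304 0.299 ] [-3.1397  0.001   0.7806] [-0.6084  0.4468  0.6549  2.0517 -0.3897  0.7677 -0.505 ]
76.5 (array([ 0.0728, -0.0353,  0.019 ]), array([-0.0021,  0.0004, -0.5546]))
120 (array([ 0.0728, -0.0353,  0.019 ]), array([-0.0022, -0.0004, -1.3138]))
166.5 (array([ 0.0728, -0.0353,  0.019 ]), array([-0.0021, -0.0014, -2.1254]))
```

Call:
{"op": "arm_command", "data": {"rows": [1, 0.073, -0.035, 0.019, 0, 0, -1.31, 1, 0.073, -0.035, 0.019, 0, 0, -1.31, 1, 0.073, -0.035, 0.019, 0, 0, -1.31, 1, 0.073, -0.035, 0.019, 0, 0, -1.31, 1, 0.073, -0.035, 0.019, 0, 0, -1.31, 1, 0.073, -0.035, 0.019, 0, 0, -1.31, 1, 0.073, -0.035, 0.019, 0, 0, -1.31, 1, 0.073, -0.035, 0.019, 0, 0, -1.31, 1, 0.073, -0.035, 0.019, 0, 0, -2.125, 1, 0.073, -0.035, 0.019, 0, 0, -2.125, 1, 0.073, -0.035, 0.019, 0, 0, -2.125, 1, 0.073, -0.035, 0.019, 0, 0, -2.125, 1, 0.073, -0.035, 0.019, 0, 0, -2.125, 1, 0.073, -0.035, 0.019, 0, 0, -2.125, 1, 0.073, -0.035, 0.019, 0, 0, -2.125, 1, 0.073, -0.035, 0.019, 0, 0, -2.125]}}

```text
time: 8.65
ee_pos: [0.4665, 0.1069, 0.2798]
orientation: [-3.141, -0.002, 2.903]
wrist_force: [-0.5, 0.0, 0.1]
gripper_width: 0.0855
grip_force: 0.0
```

Run:
```python
from h import *
import cv2
np.set_printoptions(precision=4,suppress=True)
o=get_obs(); print(o['ee_pos'],o['orientation'],o['joint_pos'])
print(rel([.466,.1067,.16],np.radians(166.5)))
im=eyes.snapshot("wrist"); cv2.imwrite("pics/w2.png",im[:,:,::-1])
```

```text
[0.4665 0.1069 0.2798] [-3.1408 -0.0017  2.9031] [-0.3068  0.4567 -0.0219  1.9598  0.0141  0.727   0.9952]
(array([ 0.0002, -0.0002,  0.1198]), array([-0.0008, -0.0017, -0.0029]))
```

View pics/w2.png

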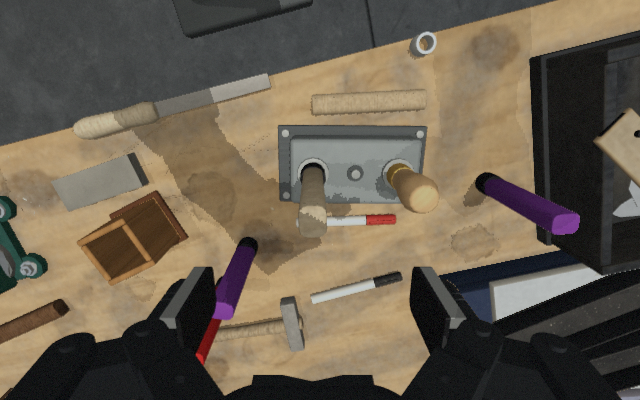

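The arm is in a clean posture with joint 7 at 1.0. The handle at (312,215) is midway between the fingers (columns 215 and 412), and the block is square to the view. I'll go down and grip.

Call:
{"op": "arm_command", "data": {"rows": [1, 0, 0, 0.04, 0, 0, 0, 1, 0, 0, 0.08, 0, 0, 0, 1, 0, 0, 0.11, 0, 0, 0, 1, 0, 0, 0.12, 0, 0, 0, 1, 0, 0, 0.12, 0, 0, 0, 0, 0, 0, 0.12, 0, 0, 0, 0, 0, 0, 0.12, 0, 0, 0, 0, 0, 0, 0.12, 0, 0, 0, 0, 0, 0, 0.12, 0, 0, 0, 0, 0, 0, 0.12, 0, 0, 0, 0, 0, 0, 0.12, 0, 0, 0, 0, 0, 0, 0.12, 0, 0, 0], "squeeze": 80}}

```text
time: 9.9
ee_pos: [0.467, 0.1072, 0.1609]
orientation: [3.142, 0.0, 2.909]
wrist_force: [-0.2, -0.9, 7.0]
gripper_width: 0.0182
grip_force: 78.0
```

Call:
{"op": "arm_command", "data": {"rows": [0, 0, 0, -0.0003, 0, 0, 0.13, 0, 0, 0, -0.0006, 0, 0, 0.26, 0, 0, 0, -0.0009, 0, 0, 0.39, 0, 0, 0, -0.0012, 0, 0, 0.52, 0, 0, 0, -0.0015, 0, 0, 0.39, 0, 0, 0, -0.0018, 0, 0, 0.26, 0, 0, 0, -0.0021, 0, 0, 0.13, 0, 0, 0, -0.0024, 0, 0, 0, 0, 0, 0, -0.0027, 0, 0, -0.13, 0, 0, 0, -0.003, 0, 0, -0.26, 0, 0, 0, -0.0033, 0, 0, -0.39, 0, 0, 0, -0.0036, 0, 0, -0.52]}}

```text
time: 11.1
ee_pos: [0.4667, 0.1064, 0.1632]
orientation: [-3.141, -0.001, -2.85]
wrist_force: [1.5, -1.8, -10.4]
gripper_width: 0.0177
grip_force: 78.2
```

Call:
{"op": "arm_command", "data": {"rows": [0, 0, 0, -0.0003, 0, 0, 0.13, 0, 0, 0, -0.0006, 0, 0, 0.26, 0, 0, 0, -0.0009, 0, 0, 0.39, 0, 0, 0, -0.0012, 0, 0, 0.52, 0, 0, 0, -0.0015, 0, 0, 0.65, 0, 0, 0, -0.0018, 0, 0, 0.78, 0, 0, 0, -0.0021, 0, 0, 0.91, 0, 0, 0, -0.0024, 0, 0, 1.04, 0, 0, 0, -0.0027, 0, 0, 0.91, 0, 0, 0, -0.003, 0, 0, 0.78, 0, 0, 0, -0.0033, 0, 0, 0.65, 0, 0, 0, -0.0036, 0, 0, 0.52, 0, 0, 0, -0.0039, 0, 0, 0.39, 0, 0, 0, -0.0042, 0, 0, 0.26, 0, 0, 0, -0.0045, 0, 0, 0.13, 0, 0, 0, -0.0048, 0, 0, 0]}}

```text
time: 12.7
ee_pos: [0.4667, 0.1065, 0.1682]
orientation: [-3.141, -0.001, -2.85]
wrist_force: [2.1, -1.0, -6.1]
gripper_width: 0.0179
grip_force: 78.9
```

Run:
```python
from h import *
import cv2
o=get_obs(); print(o['ee_pos'],o['orientation'],o['wrist_force'],o['joint_pos'][6])
s=eyes.snapshot("scene")[:,:,::-1]; a=cv2.imread("pics/scene0.png")
f=lambda i:cv2.resize(i[125:245,235:335],(400,480),interpolation=cv2.INTER_CUBIC)
cv2.imwrite("pics/c2.png",np.hstack([f(a),f(s)]))
```

```text
[0.46674127 0.10654881 0.16820885] [-3.14081459e+00 -1.15661912e-03 -2.84986889e+00] [ 2.09109376 -1.02104934 -6.05088083] 1.3067061125237664
```

View pics/c2.png

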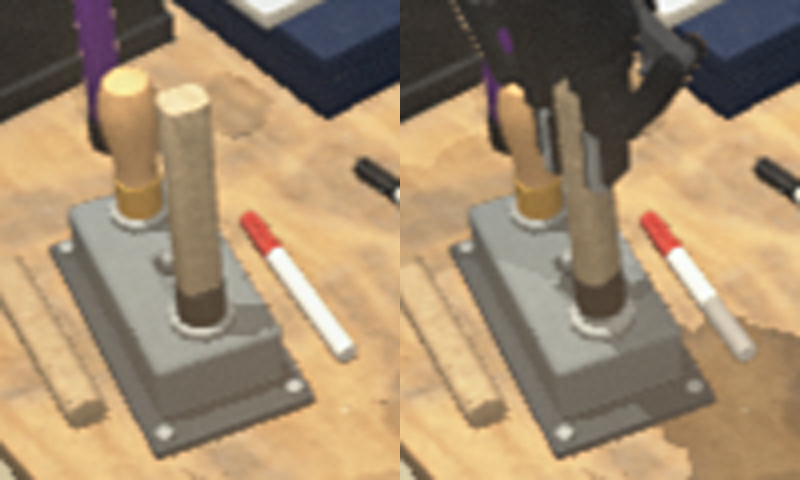

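The handle, now about 7 mm up with its ferrule at (600,300) in the right half, has turned and risen. The block is still down and the file handle has not moved. I'll keep twisting.

Call:
{"op": "arm_command", "data": {"rows": [0, 0, 0, -0.0003, 0, 0, 0.13, 0, 0, 0, -0.0006, 0, 0, 0.26, 0, 0, 0, -0.0009, 0, 0, 0.39, 0, 0, 0, -0.0012, 0, 0, 0.52, 0, 0, 0, -0.0015, 0, 0, 0.65, 0, 0, 0, -0.0018, 0, 0, 0.78, 0, 0, 0, -0.0021, 0, 0, 0.91, 0, 0, 0, -0.0024, 0, 0, 1.04, 0, 0, 0, -0.0027, 0, 0, 0.91, 0, 0, 0, -0.003, 0, 0, 0.78, 0, 0, 0, -0.0033, 0, 0, 0.65, 0, 0, 0, -0.0036, 0, 0, 0.52, 0, 0, 0, -0.0039, 0, 0, 0.39, 0, 0, 0, -0.0042, 0, 0, 0.26, 0, 0, 0, -0.0045, 0, 0, 0.13, 0, 0, 0, -0.0048, 0, 0, 0]}}

```text
time: 14.35
ee_pos: [0.4667, 0.1077, 0.1735]
orientation: [3.141, -0.0, -2.851]
wrist_force: [0.3, -0.5, -0.8]
gripper_width: 0.0181
grip_force: 79.7
```

Call:
{"op": "arm_command", "data": {"rows": [0, 0, 0, -0.0003, 0, 0, 0.13, 0, 0, 0, -0.0006, 0, 0, 0.26, 0, 0, 0, -0.0009, 0, 0, 0.39, 0, 0, 0, -0.0012, 0, 0, 0.52, 0, 0, 0, -0.0015, 0, 0, 0.65, 0, 0, 0, -0.0018, 0, 0, 0.78, 0, 0, 0, -0.0021, 0, 0, 0.91, 0, 0, 0, -0.0024, 0, 0, 1.04, 0, 0, 0, -0.0028, 0, 0, 0.91, 0, 0, 0, -0.0032, 0, 0, 0.78, 0, 0, 0, -0.0036, 0, 0, 0.65, 0, 0, 0, -0.004, 0, 0, 0.52]}}

```text
time: 15.55
ee_pos: [0.4666, 0.1078, 0.1775]
orientation: [3.141, -0.0, 2.913]
wrist_force: [0.2, -0.2, -0.9]
gripper_width: 0.0181
grip_force: 79.6
```

The wrist force has dropped to the handle's weight, so it is free. I'll lift it and carry it to the pot.

Call:
{"op": "arm_command", "data": {"rows": [0, 0, 0, -0.01, 0, 0, 0, 0, 0, 0, -0.03, 0, 0, 0, 0, 0, 0, -0.06, 0, 0, 0, 0, 0, 0, -0.083, 0, 0, 0, 0, 0, 0, -0.083, 0, 0, 0, 0, 0, 0, -0.083, 0, 0, 0]}}

```text
time: 16.15
ee_pos: [0.4667, 0.1077, 0.2609]
orientation: [3.141, 0.0, 2.907]
wrist_force: [0.4, -0.9, -1.4]
gripper_width: 0.0179
grip_force: 79.7
```

Run:
```python
from h import *
import cv2
np.set_printoptions(precision=4,suppress=True)
o=get_obs(); print(o['ee_pos'],o['orientation'])
print(rel([.4943,-.1136,.26],np.radians(166.9)))
s=eyes.snapshot("scene")[:,:,::-1]
cv2.imwrite("pics/c3.png",cv2.resize(s[80:320,220:420],None,fx=2.5,fy=2.5,interpolation=cv2.INTER_CUBIC))
```

```text
[0.4667 0.1077 0.2609] [3.1407 0.0003 2.9067]
(array([-0.0784, -0.2088,  0.0007]), array([ 0.0009,  0.0003, -0.0062]))
```

View pics/c3.png

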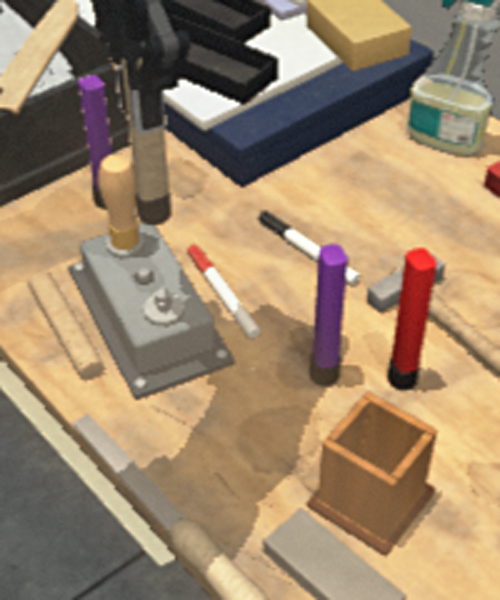

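The handle is held clear with its ferrule at (153,210) in the crop. The spindle is bare at (165,303), and the block and file handle are in place. The pot rim is centred at crop (380,437).

Call:
{"op": "arm_command", "data": {"rows": [0, -0.01, -0.027, 0, 0, 0, 0, 0, -0.025, -0.067, 0, 0, 0, 0, 0, -0.04, -0.107, 0, 0, 0, 0, 0, -0.055, -0.147, 0, 0, 0, 0, 0, -0.07, -0.185, 0, 0, 0, 0, 0, -0.078, -0.209, 0, 0, 0, 0, 0, -0.078, -0.209, 0, 0, 0, 0, 0, -0.078, -0.209, 0, 0, 0, 0]}}

```text
time: 17.0
ee_pos: [0.4937, -0.1137, 0.2591]
orientation: [3.141, -0.003, 2.907]
wrist_force: [-0.7, 0.1, -0.7]
gripper_width: 0.0187
grip_force: 79.6
```

Run:
```python
from h import *
import cv2
np.set_printoptions(precision=4,suppress=True)
o=get_obs(); print(o['ee_pos'],o['orientation'])
print("pot by scene",onz("scene",(371.8,254.8),.08))
w=eyes.snapshot("wrist")[:,:,::-1]; t=eyes.snapshot("top")[:,:,::-1]
cv2.imwrite("pics/w3.png",np.vstack([w[100:400,120:520],cv2.resize(t[165:265,350:483],(400,300))]))
```

```text
[ 0.4937 -0.1137  0.2591] [ 3.1411 -0.0033  2.9072]
pot by scene [ 0.4959 -0.1187  0.08  ]
```

View pics/w3.png

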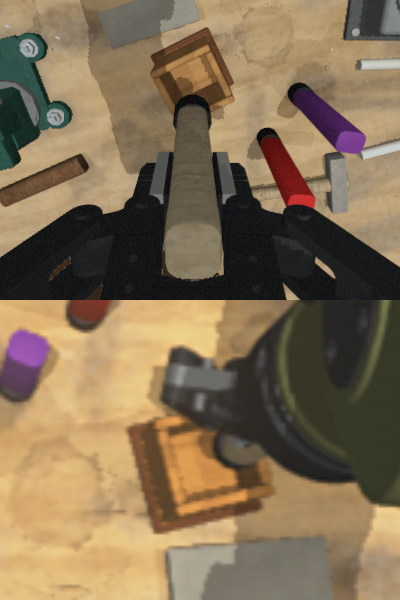

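The handle hangs upright over the pot: wrist crop ferrule at (190,108), rim around (193,78). The scene camera's y offset matches the bias it had at the collar, so I trust the top measurement and lower the handle.

Call:
{"op": "arm_command", "data": {"rows": [0, 0, 0, 0.03, 0, 0, 0, 0, 0, 0, 0.06, 0, 0, 0, 0, 0, 0, 0.08, 0, 0, 0, 0, 0, 0, 0.1, 0, 0, 0, 0, 0, 0, 0.12, 0, 0, 0, 0, 0, 0, 0.135, 0, 0, 0, 0, 0, 0, 0.14, 0, 0, 0, 0, 0, 0, 0.143, 0, 0, 0, 0, 0, 0, 0.143, 0, 0, 0]}}

```text
time: 18.0
ee_pos: [0.4947, -0.1131, 0.1175]
orientation: [3.141, -0.0, 2.91]
wrist_force: [0.0, 0.7, -0.4]
gripper_width: 0.0182
grip_force: 79.8
```

Call:
{"op": "arm_command", "data": {"rows": [0, 0, 0, 0.001, 0, 0, 0, 0, 0, 0, 0.002, 0, 0, 0, 0, 0, 0, 0.003, 0, 0, 0, 0, 0, 0, 0.003, 0, 0, 0]}}

```text
time: 18.4
ee_pos: [0.4946, -0.1138, 0.1144]
orientation: [3.141, -0.0, 2.909]
wrist_force: [-0.2, -0.2, -0.3]
gripper_width: 0.0179
grip_force: 79.8
```

Call:
{"op": "arm_command", "data": {"rows": [0, 0, 0, 0.001, 0, 0, 0, 0, 0, 0, 0.0015, 0, 0, 0, 0, 0, 0, 0.0015, 0, 0, 0]}}

```text
time: 18.7
ee_pos: [0.4947, -0.1139, 0.1139]
orientation: [-3.142, 0.001, 2.909]
wrist_force: [-1.6, 0.5, 11.5]
gripper_width: 0.0183
grip_force: 81.6
```

The ferrule is on the pot floor. I'll ease the load, open slowly and back straight up.

Call:
{"op": "arm_command", "data": {"rows": [0, 0, 0, -0.001, 0, 0, 0, 0, 0, 0, -0.001, 0, 0, 0, 0.3, 0, 0, -0.001, 0, 0, 0, 0.5, 0, 0, -0.001, 0, 0, 0, 0.8, 0, 0, -0.001, 0, 0, 0, 1, 0, 0, -0.001, 0, 0, 0, 1, 0, 0, -0.001, 0, 0, 0, 1, 0, 0, -0.001, 0, 0, 0, 1, 0, 0, -0.001, 0, 0, 0, 1, 0, 0, -0.02, 0, 0, 0, 1, 0, 0, -0.05, 0, 0, 0, 1, 0, 0, -0.09, 0, 0, 0, 1, 0, 0, -0.13, 0, 0, 0, 1, 0, 0, -0.17, 0, 0, 0, 1, 0, 0, -0.17, 0, 0, 0]}}

```text
time: 20.2
ee_pos: [0.4977, -0.1144, 0.2878]
orientation: [3.141, 0.011, 2.909]
wrist_force: [1.0, 0.1, -0.4]
gripper_width: 0.0853
grip_force: 0.0
```

Run:
```python
from h import *
import cv2
o=get_obs(); print(o['ee_pos'],o['wrist_force'],o['gripper_width'])
s=eyes.snapshot("scene")[:,:,::-1]
cv2.imwrite("pics/c4.png",cv2.resize(s[80:320,220:420],None,fx=2.5,fy=2.5,interpolation=cv2.INTER_CUBIC))
```

```text
[ 0.49765256 -0.11436198  0.28778896] [ 0.95744232  0.10552311 -0.41414683] 0.08529377216612072
```

View pics/c4.png

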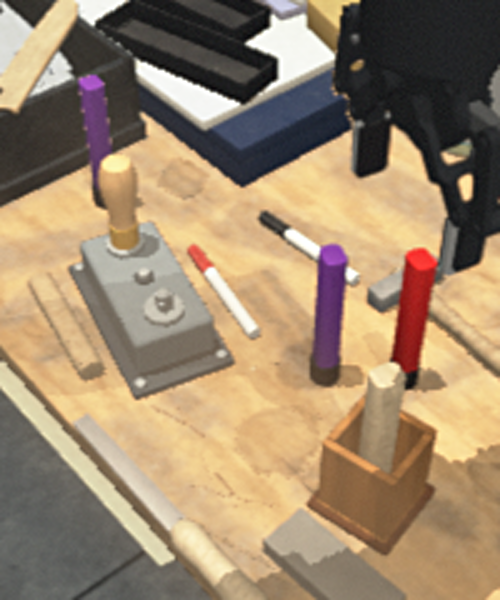

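The handle stands upright in the pot with its top at crop (385,375). The block is down, the file handle is on its spindle, and the gripper is clear.

```bash
python3 -c "
from workcell import workorder
print(workorder.sign_off())"
```

```text
the job is handed in; nothing more can be done
None
```

The long handle was twisted off its spindle and now stands ferrule down in the square pot. The block stayed down, the file handle is still on its spindle, and I handed the job in about 20 s into the 54 s limit; no verdict was returned.

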